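# Stage the tin racing car at the start gate

## Robot

A 7-joint arm with a two-finger parallel gripper is mounted at the origin on the work surface. World frame = base frame: x ahead of the robot, y to its left, z up, the work surface at z = 0. Lengths are in m, angles in rad, forces in N, time in s.
With the tool pointing down it reaches from about 0.35 to 0.9 m from the base axis. Payload 19.9 kg.
Tool frame: the origin (TCP) lies between the finger pads; the fingertips stand 17 mm ahead of it and the grasp point (between the pads) lies 2 mm behind it; z points along the fingers, y is the line along which they close (so a half turn about z gives the same grasp; the last joint's range is limited). The gripper opens to 94 mm and grips with 3 to 60 N. Pads are 16 mm wide; open, the fingers measure 119 mm over their backs; the gripper's body (75 mm by 177 mm) begins 78 mm behind the grasp point.
Start: joints at [-1.304, 0.417, -0.01, 1.614, 0.005, 1.111, -0.053], TCP at [0.189, 0.596, 0.222] pointing down, gripper open.
Joint ranges: [-2.81, 2.81], [-0.39, 2.02], [-1.27, 1.25], [0.06, 2.57], [-1.19, 4.33], [0.19, 2], [-2.82, 2.82]. Speed limits (rad/s): [1.89, 1.89, 2.39, 2.39, 3.01, 3.01, 3.01].

## Interface

Orientations are given as a 3x3 rotation matrix whose columns are the frame's x, y, z axes.
In Python, from workcell import readout, optics, job gives the robot as it stands.
- The arm moves only by the tool move_arm, never from a script. Its argument "steps" is one flat list of numbers, 5 for each row, row after row: the shift along the tool's x, y, z in mm, then the turn about the tool's z in rad, then the finger opening in mm, from 0 to 94. A call has 1 to 8 rows; each row shifts and turns the commanded pose from where the row before left it, along the tool's axes as they then stand; what a row does not reach is not made up. A row lasts 1/12 s, in which the tool goes at most 41.7 mm and 7.16 degrees, less where a joint would pass 70% of its speed; a pose out of reach is approached as far as the arm can. A call with a gripper value outside its range is refused whole. The fingers move at their own pace and stop on an object; "grip_force" is the grip in N (left out, the last holds). Time passes only in rows, so rows that do not move let the fingers close. It gives the time, the measured TCP pose, the force, the opening and the grip force at its end, in the units of the state.
- readout.observe(): the state, without advancing time (a new reading comes with each control period).
- optics.get_image(name): name is "scene" or "top" or "wrist"; returns (picture, depth): 420x560x3 uint8, blue, green, red; 420x560 float32, m along the optical axis (not along the pixel's ray), 0 where there is no reading.
- optics.camera_params(name): a dict with "mtx" (3x3 intrinsics, pixels), "rvec" (rotation vector, rad) and "tvec" (3), from world to camera coordinates, as OpenCV has them. Camera axes: x right, y down, z forward; pixel columns grow to the right and rows downward; lengths in m; the calibration is good to about 2 mm. A picture is of the moment at which its call begins: read the wrist's pose just before it. camera_params takes no time and is no camera call; for the wrist camera it gives the pose at the moment of the call.
- job.job_done(): hands the job in; it is judged then, once.
The state is a dict: "clock": time; "q": joint angles; "qvel": joint speeds; "tau": joint torques, N m; "eef_pos": TCP position; "tool_rot": TCP orientation; "force": force on the tool from outside, world axes, zero at the start; "wrist_torque": the same for the moment, N m; "gripper_width": finger opening in m; "gripper_force": force on a finger pad.
Only numpy, scipy, OpenCV 4.12 (cv2) and the standard library are available. Lean on these libraries where they do the work, as an engineer would, in place of code of your own. Each camera call takes 0.05 s, during which the arm holds its last target. There are 200 camera calls.

## Task

Get the race start ready: throw the chrome toggle on the wooden box over towards the lane so that the gate boom comes fully down across it. Then push the yellow tin racing car along the counter, wheels down and nose first, up the lane under the low clear canopy until its nose gently meets the boom, standing straight in the middle of the lane. Never lift the car, leave the dachshund, the key and the flag where they are, and leave the car standing there on its own.

Things in the scene. Friction and masses are not known exactly. Their poses are not given: they have to be found in the camera images.
- start: Fixed start set-up of maple: canopy over the lane, and gate box. Origin on the counter, mid-lane, at the rear face of the lowered boom. +x is the race direction (the car comes from -x, nose to +x), +y left of the lane (gate box side), z up. Dark inlaid lines 63 mm either side mark the lane. Gate box 52 x 64 mm, top at 51, centred at x 34, y 92 mm; boom rest post 40 mm high at x 12, y -67.
- canopy_mouth (a point): Middle of the roof's lower edge at the open mouth: start x -190, y 0, z 75 mm. Clear roof in a wooden frame, x -190 to -30, y +-72, underside 75, top 85 (chequered board at the gate end to 112). 10 mm posts at x -160 and -45, y +-67, 124 mm clear between, 8 mm kerbs joining them. A car at the gate has its tail 30 mm inside the roof's edge: lean the tool 32 to 45 degrees back out of the mouth.
- gate (a joint): Boom and toggle, rigid on one shaft through the box, parallel to the lane. 0 rad: boom raised 75 degrees, toggle leaning 37.5 degrees away from the lane (+y of start). 1.309 (its stop): boom level across the lane, toggle leaning 37.5 degrees towards the lane. Friction holds it; 2 N at the tip moves it. Boom: steel strip, level at start x 0 to 4, y +77 to -68, z 17 to 39 mm; raised, 185 mm high.
- toggle_tip (a point): Centre of the 16 mm ball at the end of the chrome toggle (8 mm rod), 80 mm from the shaft; about 91 mm above the counter at either end of the throw and 108 mm half way.
- toggle_pivot (a point): Point on the shaft under the toggle, inside the gate box, 28 mm above the counter; start x 34, y 92 mm.
- car: Tin racing car, 160 mm long, 80 wide, 67 high at its windscreen, 130 to 250 g. Origin on the counter under its middle; x to its nose, z up. Sides and tail are flat and upright from 15 to 27 mm above the counter (edges rounded 5 mm), wheels flush in the sides. Its clockwork is braked: the wheels do not turn, it slides any way when pushed (1 to 3 N) and stops when the push stops.
- car_nose (a point): Middle of the car's front end, 80 mm ahead of its origin, 21 mm up. At the gate this point lies at start x = 0, y = 0.
- car_tail (a point): Middle of the car's flat tail, 80 mm behind its origin, 21 mm up.
- dachshund: Bystander: tin dachshund in brown paint on four wooden wheels, 220 mm long, 53 mm wide, 102 mm high; origin on the counter under its middle, x to its nose.
- key: Bystander: steel winding key lying flat, 70 mm long, 55 mm across its bow, 10 mm thick; origin on the counter under its middle.
- flag: Bystander: green plastic flag pole 186 mm high on a round foot 60 mm across, with a rigid chequered flag; origin on the counter under the pole.
There are look-alikes about, which are no part of the job. Several things look just like the car: the one meant starts nearest to the robot's base.

How it is judged:
By the outcome, as a careful person would: the job done as asked, in the order asked, and still so for the second after the job is handed in, with the robot touching nothing.
It also fails if it takes over 72 s, if anything falls off the work surface, if the arm or the gripper's body presses on something with over 40 N, if the wrist force passes 120 N, or if a joint passes its speed limit or range.

## Working session

There is one attempt and no reset: what is moved stays moved. The work goes in short steps, Python scripts to look and compute and a tool call to move; the robot and the scene stay as the last step left them, time stands still between calls to the robot, and variables do not carry over. Pictures are saved under pics/ and viewed, at most 10 in all, crops included, and the job is handed in when it is done.

Besides the shell and the picture viewer there is one more tool, called after ">>>" by a JSON object that holds its "op" and its "data", one argument or row to a line. move_arm: Moves the arm, as the interface text tells. Its arguments: {"type":"object","properties":{"steps":{"type":"array","items":{"type":"number"}},"grip_force":{"type":"number"}},"required":["steps"]}

```bash
mkdir -p pics
cat > h.py <<'E'
import numpy as np, cv2
from workcell import readout, optics, job
def cam(n):
    p=optics.camera_params(n); R=cv2.Rodrigues(np.array(p["rvec"],float))[0]
    return np.array(p["mtx"]),R,np.array(p["tvec"],float).ravel()
def grab(n,f):
    c=cam(n); im,d=optics.get_image(n); cv2.imwrite(f"pics/{f}.png",im); np.savez(f"pics/{f}.npz",d=d,K=c[0],R=c[1],t=c[2]); return im,d
def px(f,u,v,z=None):
    s=np.load(f"pics/{f}.npz"); K,R,t=s["K"],s["R"],s["t"]
    r=np.linalg.inv(K)@[u,v,1.]; C=-R.T@t; w=R.T@r
    if z is None:
        dd=s["d"][int(round(v)),int(round(u))]; return C+w*dd
    return C+w*(z-C[2])/w[2]
def proj(f,P):
    s=np.load(f"pics/{f}.npz"); q=s["K"]@(s["R"]@np.array(P)+s["t"]); return q[:2]/q[2]
E
python3 - <<'E'
from h import *
a,_=grab("scene","s0"); b,_=grab("top","t0")
s=readout.observe(); print(s["clock"],s["eef_pos"],s["tool_rot"],s["force"])
for n in("s0","t0"):
    z=np.load(f"pics/{n}.npz"); print(n,-z["R"].T@z["t"],z["R"][2])
E
```

```text
0.1 [0.18923812 0.59535685 0.22191947] [[-9.53022954e-01  3.02898007e-01 -2.13473219e-04]
 [ 3.02898067e-01  9.53022438e-01 -9.96900835e-04]
 [-9.85145086e-05 -1.01473000e-03 -9.99999480e-01]] [-0.11065247 -0.28853442 -0.57103269]
s0 [ 1.07922707 -0.34343171  1.08122864] [-0.42388448  0.28434121 -0.85992559]
t0 [ 0.41044138 -0.02772961  0.94761507] [ 0.1867132   0.01678254 -0.98227111]
```

View pics/s0.png

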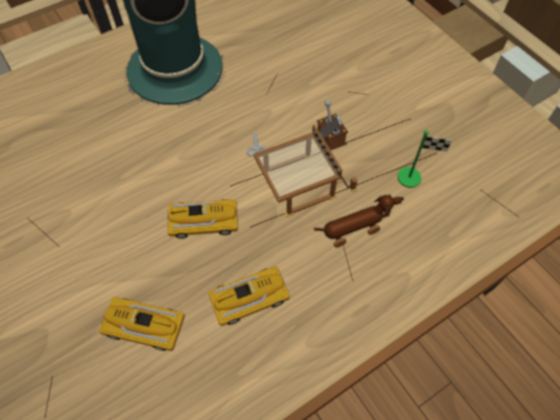

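View pics/t0.png

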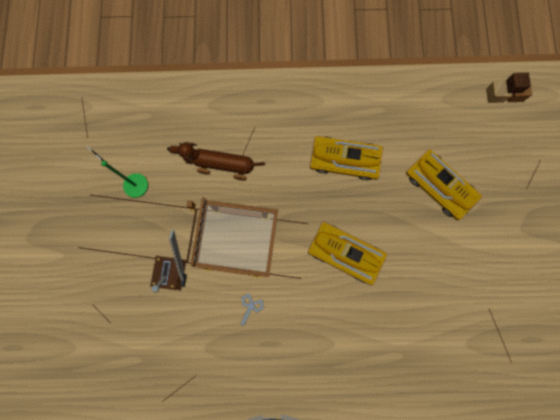

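Top: candidates for the car are at (347,252), (346,158) and (444,185). The gate is at left (canopy 235,238; gate box 168,273; toggle ball ~155,288), dachshund (220,160), key (251,307), flag (136,185). The base is at the bottom edge, so the car at (347,252) looks nearest; I'll check this with numbers and one crop.

Run:
```python
from h import *
for n,pts in {"t0":[(347,252),(346,158),(444,185),(515,88)],"s0":[(203,216),(142,323),(249,294)]}.items():
    for u,v in pts: 
        P=px(n,u,v,.04); print(n,u,v,P.round(3),np.hypot(*P[:2]).round(3),px(n,u,v).round(3))
im=cv2.imread("pics/t0.png")[180:320,70:270]; im2=cv2.imread("pics/t0.png")[195:305,290:400]
cv2.imwrite("pics/c1.png",cv2.resize(im,None,fx=4,fy=4,interpolation=cv2.INTER_CUBIC))
cv2.imwrite("pics/c2.png",cv2.resize(im2,None,fx=5,fy=5,interpolation=cv2.INTER_CUBIC))
```

```text
t0 347 252 [ 0.484 -0.172  0.04 ] 0.513 [ 0.482 -0.169  0.056]
t0 346 158 [ 0.697 -0.18   0.04 ] 0.72 [ 0.693 -0.178  0.054]
t0 444 185 [ 0.629 -0.396  0.04 ] 0.743 [ 0.627 -0.392  0.05 ]
t0 515 88 [ 0.858 -0.582  0.04 ] 1.037 [ 0.845 -0.565  0.067]
s0 203 216 [ 0.492 -0.172  0.04 ] 0.521 [ 0.499 -0.174  0.053]
s0 142 323 [ 0.644 -0.398  0.04 ] 0.757 [ 0.653 -0.397  0.062]
s0 249 294 [ 0.71  -0.182  0.04 ] 0.734 [ 0.717 -0.185  0.057]
```

View pics/c1.png

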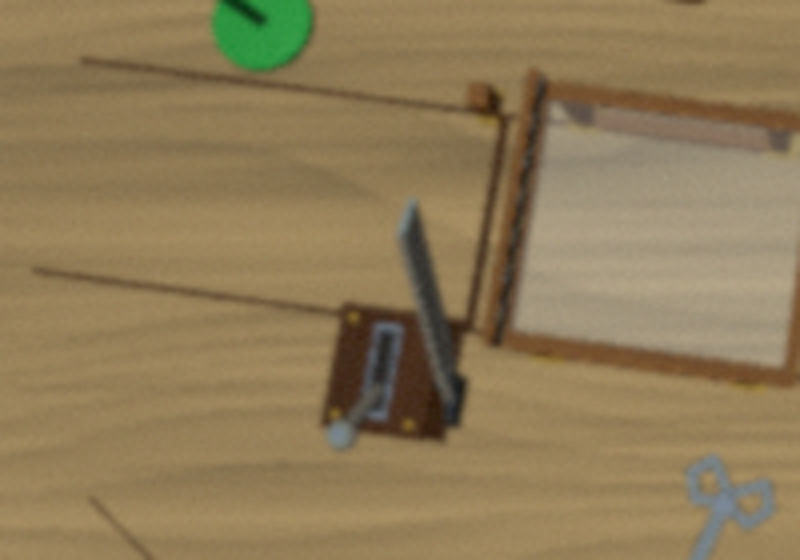

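View pics/c2.png

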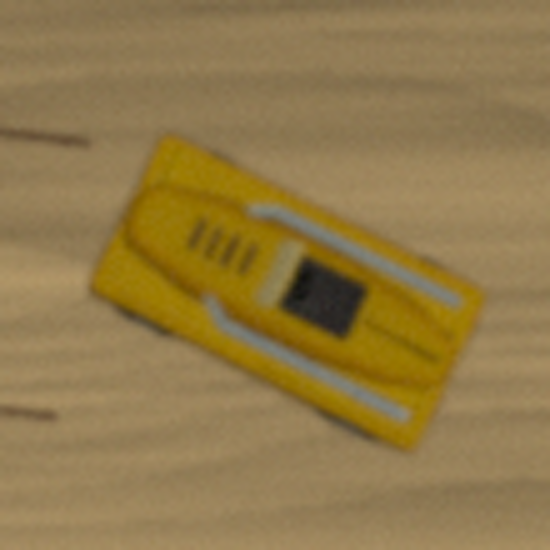

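The near car has its nose to the image left (bonnet louvres and windscreen ahead of the cockpit), so it already faces up the lane. The boom is raised and the ball is at crop (341,433). Now I'll fit the start frame and the car.

```bash
cat > fit.py <<'E'
from h import *
from scipy.optimize import least_squares
def T(p,q):
    c,s=np.cos(p[2]),np.sin(p[2]); q=np.array(q,float); return np.array([p[0]+c*q[0]-s*q[1],p[1]+s*q[0]+c*q[1],q[2]])
def inv(p,P):
    c,s=np.cos(p[2]),np.sin(p[2]); d=np.array(P[:2])-p[:2]; return np.array([c*d[0]+s*d[1],-s*d[0]+c*d[1]])
def fit(f,pts,lines,p0):
    def r(p):
        e=[]
        for uv,q in pts: e+=list((proj(f,T(p,q))-uv)*2.2)
        for uv,y in lines: e.append((inv(p,px(f,*uv,0))[1]-y)*1000)
        return np.array(e)
    s=least_squares(r,p0,loss="soft_l1",f_scale=3,x_scale=[.01,.01,.01]); return s.x,r(s.x)
E
python3 - <<'E'
from fit import *
c=lambda u,v:(70+u/4,180+v/4)
pts=[(c(485,90),(.012,-.067,.04)),(c(345,303),(.060,.060,.051)),(c(325,425),(.060,.124,.051)),(c(341,433),(.034,.1407,.0915)),((277,211),(-.19,-.072,.085)),((269,275),(-.19,.072,.085))]
lines=[(c(82,60),-.063),(c(490,112),-.063),(c(35,269),.063),(c(340,312),.063)]
p,r=fit("t0",pts,lines,[.55,.2,1.5]); print(p.round(4),np.degrees(p[2]),r.round(1))
d=lambda u,v:(290+u/5,195+v/5)
q,r=fit("t0",[(d(165,135),(.08,-.04,.025)),(d(90,290),(.08,.04,.025)),(d(485,290),(-.08,-.04,.025)),(d(410,450),(-.08,.04,.025))],[],[.49,-.17,1.2])
print(q.round(4),np.degrees(q[2]),r.round(1)); print("car in start",inv(p,q),"toggle tip",T(p,(.034,.1407,.0915)),T(p,(.034,.0433,.0915)))
print("mouth",T(p,(-.19,0,0)))
np.save("start.npy",p)
E
```

```text
[0.5326 0.1747 1.4201] 81.36339595265797 [-4.7  0.5  0.1 -0.  -1.  -1.8  0.7 15.6  2.8 -6.   0.2  3.1  1.   0.4
 -0.2  0.7]
[ 0.4827 -0.1746  1.0874] 62.301711010185 [-1.4 -2.  -2.6 -0.2  1.8  0.1  2.   1.9]
car in start [-0.35280059 -0.00313832] toggle tip [0.39856685 0.22945457 0.0915    ] [0.4948624  0.21482831 0.0915    ]
mouth [ 0.504034   -0.01313391  0.        ]
```

Run:
```python
from fit import *
p=np.load("start.npy")
for uv in [(155,288),(155,287),(156,289)]: P=px("t0",*uv); print(P.round(4),inv(p,P).round(4))
for n in("t0","s0"):
  for z in ((.034,.1407,.0915),(.034,.092,.051),(.012,-.067,.04)): print(n,proj(n,T(p,z)).round(1))
P=px("s0",328,104); print(P.round(4),inv(p,P).round(4))
im=cv2.imread("pics/s0.png")[85:225,240:400]
cv2.imwrite("pics/c3.png",cv2.resize(im,None,fx=5,fy=4.28*5/4.28,interpolation=cv2.INTER_CUBIC)[:600])
```

```text
[0.4133 0.2259 0.1086] [0.0327 0.1257]
[0.4152 0.2272 0.1049] [0.0342 0.1239]
[0.4113 0.225  0.1048] [0.0315 0.1275]
t0 [155.6 295.4]
t0 [165.4 272.1]
t0 [189.1 202.7]
s0 [323.4 102.2]
s0 [331.  126.4]
s0 [353.  179.6]
[0.42   0.2268 0.1066] [0.0346 0.1191]
```

View pics/c3.png

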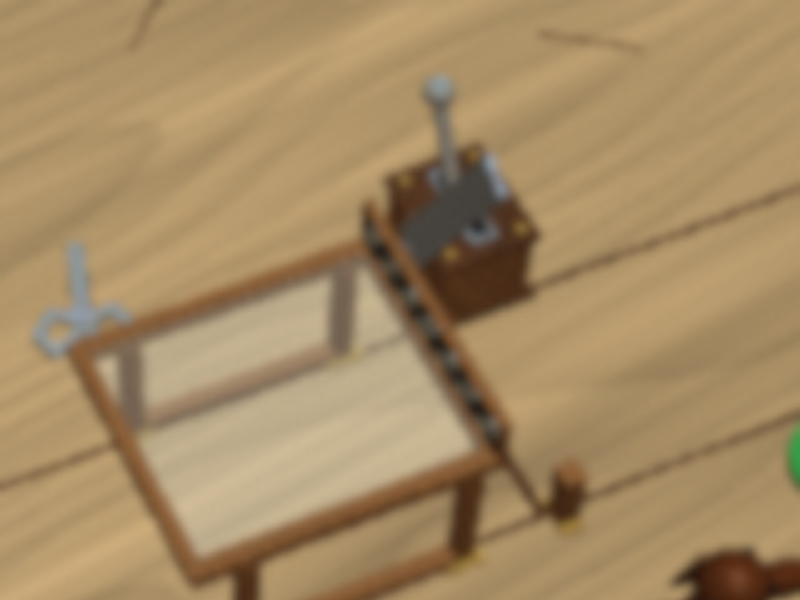

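Crop: ball at (439,88), with the rod leaning about 24° away from the lane, so the boom starts not quite fully raised (ball at start y ≈ 124, z ≈ 0.10). The depth readings agree. Now turn the tool into line with the lane and go to the robot side of the toggle, fingers closed.

>>> {"op": "move_arm", "data": {
  "steps": [0, 0, 0, -0.08, 0, 0, 0, 0, -0.077, 0, -20, -28, 0, 0, 0, -20, -28, 0, 0, 0, -20, -28, 0, 0, 0, -20, -28, 0, 0, 0, -20, -28, 0, 0, 0, -20, -28, 0, 0, 0]
}}

```text
clock: 0.77
eef_pos: [0.2831, 0.4098, 0.2223]
tool_rot: [[-0.989, 0.15, -0.0], [0.15, 0.989, -0.0], [0.0, -0.0, -1.0]]
force: [0.7, 0.2, 0.1]
gripper_width: 0.0443
gripper_force: 0.0
```

>>> {"op": "move_arm", "data": {
  "steps": [-20, -28, 0, 0, 0, -20, -28, 0, 0, 0, -20, -28, 0, 0, 0, -20, -28, 0, 0, 0, -20, -25, 0, 0, 0, 0, 0, 0, 0, 0]
}}

```text
clock: 1.27
eef_pos: [0.3634, 0.2561, 0.2225]
tool_rot: [[-0.988, 0.156, 0.0], [0.156, 0.988, -0.001], [-0.001, -0.001, -1.0]]
force: [1.0, -0.2, 0.1]
gripper_width: 0.0043
gripper_force: 0.0
```

>>> {"op": "move_arm", "data": {
  "steps": [-4, -20, 20, 0, 0, -5, 0, 38, 0, 0, 0, 0, 38, 0, 0, 0, 0, 34, 0, 0, 0, 0, 0, 0, 0]
}}

```text
clock: 1.68
eef_pos: [0.3644, 0.2378, 0.0877]
tool_rot: [[-0.989, 0.15, -0.006], [0.15, 0.989, -0.005], [0.005, -0.006, -1.0]]
force: [-0.2, -1.8, -0.6]
gripper_width: 0.0004
gripper_force: 0.0
```

Run:
```python
from fit import *
p=np.load("start.npy"); s=readout.observe(); print(s["eef_pos"],inv(p,s["eef_pos"]),s["force"],s["q"])
im,d=grab("wrist","w0"); P=np.load("pics/w0.npz"); print(-P["R"].T@P["t"])
print(proj("w0",T(p,(.034,.124,.1))))
```

```text
[0.36435255 0.23783217 0.08768877] [0.03714475 0.17578437] [-0.2350719  -1.8455498  -0.59467107] [-0.79789358  0.28911691  0.1682024   2.18174993 -0.07431116  0.68406036
  0.84139332]
[0.29291404 0.24923762 0.25026697]
[277.47232975 362.93878314]
```

View pics/w0.png

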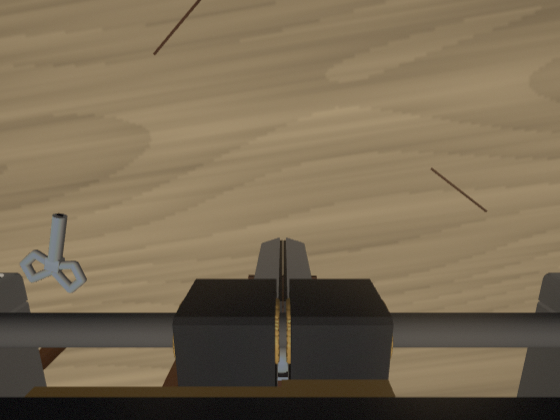

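The wrist view shows the ball at (283,365), between and ahead of the closed fingers, in line as predicted. Now throw it towards the lane.

>>> {"op": "move_arm", "data": {
  "steps": [-15, 0, 0, 0, 0, -15, 0, 0, 0, 0, -12, 0, 0, 0, 0, -12, 0, 0, 0, 0, -12, 0, 0, 0, 0, -12, 0, 0, 0, 0, -10, 0, 0, 0, 0, 0, 0, 0, 0, 0]
}}

```text
clock: 2.4
eef_pos: [0.4559, 0.2261, 0.0926]
tool_rot: [[-0.988, 0.152, 0.001], [0.152, 0.988, -0.0], [-0.001, -0.0, -1.0]]
force: [-0.6, -0.2, 0.4]
gripper_width: 0.0005
gripper_force: 0.0
```

>>> {"op": "move_arm", "data": {
  "steps": [-6, 0, 0, 0, 0, -4, 0, 0, 0, 0, -4, 0, 0, 0, 0, 0, 0, 0, 0, 0]
}}

```text
clock: 2.73
eef_pos: [0.4684, 0.2245, 0.0926]
tool_rot: [[-0.989, 0.15, 0.001], [0.15, 0.989, -0.0], [-0.001, 0.0, -1.0]]
force: [-0.6, 0.5, 0.7]
gripper_width: 0.0005
gripper_force: 0.5
```

>>> {"op": "move_arm", "data": {
  "steps": [-2, 0, 0, 0, 0, -2, 0, 0, 0, 0, 0, 0, 0, 0, 0]
}}

```text
clock: 2.98
eef_pos: [0.4708, 0.2241, 0.0922]
tool_rot: [[-0.989, 0.15, -0.002], [0.15, 0.989, -0.0], [0.002, -0.001, -1.0]]
force: [-7.4, 1.0, 3.2]
gripper_width: 0.0006
gripper_force: 3.7
```

Run:
```python
from fit import *
s=readout.observe(); p=np.load("start.npy"); print(inv(p,s["eef_pos"]),s["force"])
grab("scene","s1"); grab("top","t1")
im=cv2.imread("pics/s1.png")[85:205,240:400]; b=cv2.imread("pics/t1.png")[180:300,130:290]
cv2.imwrite("pics/c4.png",cv2.resize(np.hstack([im,b]),None,fx=2.5,fy=4*2.5/4,interpolation=cv2.INTER_CUBIC))
```

```text
[0.03950437 0.06848601] [-7.42006622  0.99229278  3.2022081 ]
```

View pics/c4.png

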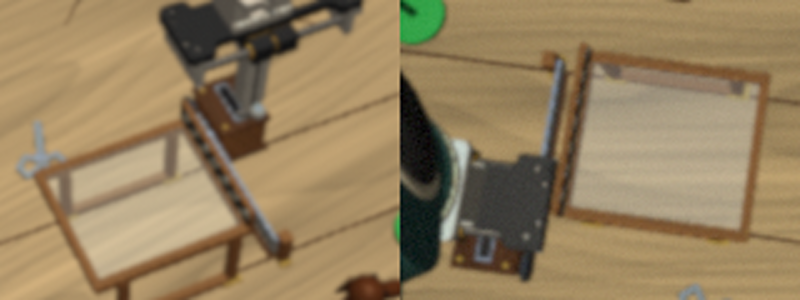

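Boom lies level on its rest post in both views (left crop: boom from (190,110) to (280,245); right crop: (560,60)) and the force rose at the stop, as computed. Back off. Rows only turn about the tool's z, so I'll try getting the lean by reaching past the arm's limit towards +y.

>>> {"op": "move_arm", "data": {
  "steps": [20, 0, 0, 0, 0, 30, 0, -15, 0, 0, 20, 15, -33, 0, 0, 20, 15, -33, 0, 0, 20, 20, -30, 0, 0, 20, 35, 0, 0, 0, 20, 35, 0, 0, 0, 20, 35, 0, 0, 0]
}}

```text
clock: 3.75
eef_pos: [0.3262, 0.4046, 0.2046]
tool_rot: [[-0.989, 0.151, 0.001], [0.151, 0.989, 0.002], [-0.001, 0.002, -1.0]]
force: [0.7, 0.1, 0.4]
gripper_width: 0.0002
gripper_force: 0.0
```

>>> {"op": "move_arm", "data": {
  "steps": [20, 35, 0, 0, 0, 20, 35, 0, 0, 0, 20, 35, 0, 0, 0, 20, 35, 0, 0, 0, 20, 35, 0, 0, 0, 20, 35, 0, 0, 0, 20, 35, 0, 0, 0, 20, 35, 0, 0, 0]
}}

```text
clock: 4.42
eef_pos: [0.21, 0.7053, 0.2035]
tool_rot: [[-0.989, 0.15, 0.0], [0.15, 0.989, 0.0], [-0.0, 0.0, -1.0]]
force: [0.5, -0.6, 0.5]
gripper_width: 0.0003
gripper_force: 0.0
```

>>> {"op": "move_arm", "data": {
  "steps": [20, 35, 0, 0, 0, 20, 35, 0, 0, 0, 20, 35, 0, 0, 0, 20, 35, 0, 0, 0, 10, 40, 0, 0, 0, 0, 40, 0, 0, 0, 0, 40, 0, 0, 0, 0, 40, 0, 0, 0]
}}

```text
clock: 5.08
eef_pos: [0.1633, 0.9245, 0.2049]
tool_rot: [[-0.987, 0.159, -0.001], [0.159, 0.987, 0.008], [0.002, 0.007, -1.0]]
force: [1.2, -0.5, 0.8]
gripper_width: 0.0002
gripper_force: 0.0
```

Run:
```python
from fit import *
s=readout.observe(); print(s["q"].round(3) if hasattr(s["q"],"round") else s["q"], s["eef_pos"],s["tool_rot"][:,2])
# boom-down picture, arm away: gather both
grab("top","t2"); grab("scene","s2")
```

```text
[-1.435  1.21   0.055  0.245 -0.054  1.68  -0.01 ] [0.16329654 0.92446054 0.20487621] [-7.67117838e-04  7.51816574e-03 -9.99971444e-01]
```

>>> {"op": "move_arm", "data": {
  "steps": [0, 41, 0, 0, 0, 0, 41, 0, 0, 0, 0, 41, 0, 0, 0, 0, 41, 0, 0, 0, 0, 0, 0, 0, 0]
}}

```text
clock: 5.6
eef_pos: [0.1731, 0.9664, 0.1856]
tool_rot: [[-0.986, 0.166, 0.018], [0.167, 0.981, 0.104], [-0.0, 0.105, -0.994]]
force: [0.2, -0.6, 0.6]
gripper_width: 0.0004
gripper_force: 0.0
```

>>> {"op": "move_arm", "data": {
  "steps": [0, 0, 0, 0, 0]
}}

```text
clock: 5.68
eef_pos: [0.1727, 0.9658, 0.1872]
tool_rot: [[-0.986, 0.165, 0.017], [0.166, 0.981, 0.103], [-0.0, 0.104, -0.995]]
force: [-0.1, 0.1, 0.6]
gripper_width: 0.0004
gripper_force: 0.0
```

Run:
```python
from fit import *
s=readout.observe(); print(np.round(s["q"],3), s["eef_pos"],s["tool_rot"][:,2])
```

```text
[-1.438  1.331  0.476  0.061 -0.469  1.652 -0.005] [0.17268437 0.96580364 0.1872062 ] [ 0.01730022  0.10263973 -0.99456814]
```

The lean is coming: 6° outward at the reach limit. Continue.

>>> {"op": "move_arm", "data": {
  "steps": [0, 41, 0, 0, 0, 0, 41, 0, 0, 0, 0, 41, 0, 0, 0, 0, 41, 0, 0, 0, 0, 41, 0, 0, 0, 0, 41, 0, 0, 0, 0, 41, 0, 0, 0, 0, 41, 0, 0, 0]
}}

```text
clock: 6.35
eef_pos: [0.1812, 1.036, 0.2]
tool_rot: [[-0.986, 0.157, 0.053], [0.166, 0.933, 0.32], [0.001, 0.325, -0.946]]
force: [0.0, -0.3, -0.1]
gripper_width: 0.0003
gripper_force: 0.0
```

Run:
```python
from fit import *
s=readout.observe(); print(np.round(s["q"],3), s["eef_pos"],s["tool_rot"][:,2])
```

```text
[-1.446  1.347  0.886  0.059 -0.879  1.426  0.005] [0.18118254 1.03597784 0.19999018] [ 0.05308833  0.32042534 -0.94578498]
```

>>> {"op": "move_arm", "data": {
  "steps": [0, 41, 0, 0, 0, 0, 41, 0, 0, 0, 0, 41, 0, 0, 0, 0, 41, 0, 0, 0, 0, 41, 0, 0, 0, 0, 41, 0, 0, 0, 0, 41, 0, 0, 0, 0, 41, 0, 0, 0]
}}

```text
clock: 7.02
eef_pos: [0.1872, 1.0872, 0.2739]
tool_rot: [[-0.986, 0.14, 0.087], [0.165, 0.841, 0.514], [-0.002, 0.522, -0.853]]
force: [0.1, -0.6, 0.1]
gripper_width: 0.0004
gripper_force: 0.0
```

Run:
```python
from fit import *
s=readout.observe(); print(np.round(s["q"],4), s["eef_pos"],s["tool_rot"][:,2])
```

```text
[-1.4489  1.3035  0.987   0.0571 -0.9761  1.2573  0.0056] [0.18722518 1.08715126 0.27393782] [ 0.08745196  0.5144921  -0.85302405]
```

>>> {"op": "move_arm", "data": {
  "steps": [0, 41, 0, 0, 0, 0, 41, 0, 0, 0, 0, 41, 0, 0, 0, 0, 41, 0, 0, 0, 0, -20, 0, 0, 0]
}}

```text
clock: 7.43
eef_pos: [0.189, 1.1019, 0.3304]
tool_rot: [[-0.987, 0.127, 0.102], [0.163, 0.78, 0.604], [-0.002, 0.613, -0.79]]
force: [-0.6, 2.0, 2.5]
gripper_width: 0.0006
gripper_force: 0.0
```

Run:
```python
from fit import *
s=readout.observe(); print(np.round(s["q"],4), s["eef_pos"],s["tool_rot"].round(4),np.degrees(np.arccos(-s["tool_rot"][2,2])),s["clock"])
p=np.load("start.npy"); print(inv(p,s["eef_pos"]))
```

```text
[-1.5061  1.2281  1.0012  0.1884 -0.9952  1.1493  0.0686] [0.18899975 1.10189268 0.33042044] [[-0.9866  0.1274  0.1019]
 [ 0.1631  0.7798  0.6044]
 [-0.0024  0.613  -0.7901]] 37.803595160854336 7.4333
[0.86507517 0.47890216]
```

Lean is now 37.8°, with azimuth 80.4° against the lane's about 81.4°. Plan: carry this lean back behind the tail, turn 90° so both fingertips form a bar across the tail, and push. The bar straightens the car as it goes. Also refine the lane from the fresh pictures.

>>> {"op": "move_arm", "data": {
  "steps": [-13, -29, -23, 0, 20, -13, -29, -23, 0, 20, -13, -29, -23, 0, 20, -13, -29, -23, 0, 20, -13, -29, -23, 0, 20, -13, -29, -23, 0, 20, -13, -29, -23, 0, 20, -13, -29, -23, 0, 20]
}}

```text
clock: 8.1
eef_pos: [0.2306, 0.888, 0.3388]
tool_rot: [[-0.986, 0.13, 0.105], [0.167, 0.777, 0.607], [-0.002, 0.616, -0.788]]
force: [1.4, 0.6, 2.1]
gripper_width: 0.0199
gripper_force: 0.0
```

```bash
cat > st.py <<'E'
from fit import *
s=readout.observe(); p=np.load("start.npy"); R=s["tool_rot"]; c,sn=np.cos(p[2]),np.sin(p[2]); Q=np.array([[c,sn,0],[-sn,c,0],[0,0,1]])
print("q",np.round(s["q"],3),"start xyz mm",np.round([*(inv(p,s["eef_pos"])*1000),s["eef_pos"][2]*1000],1),"clk",round(s["clock"],2))
print("tool in start\n",(Q@R).round(3),"lean",np.degrees(np.arccos(-R[2,2])).round(1),"F",np.round(Q@s["force"],1))
E
python3 st.py
python3 - <<'E'
import cv2,numpy as np
a=cv2.imread("pics/t2.png")[180:300,130:310]; b=cv2.imread("pics/s2.png")[90:230,225:375]
cv2.imwrite("pics/c5.png",np.hstack([cv2.resize(a,(540,360),interpolation=3)[:,:],np.zeros((360,0,3),np.uint8)]))
E
```

```text
q [-1.883  0.754  0.993  1.294 -1.005  0.839  0.651] start xyz mm [659.8 405.7 338.8] clk 8.1
tool in start
 [[ 0.017  0.788  0.616]
 [ 1.    -0.012 -0.012]
 [-0.002  0.616 -0.788]] lean 38.0 F [ 0.8 -1.3  2.1]
```

>>> {"op": "move_arm", "data": {
  "steps": [-12, -29, -22, 0, 20, -12, -29, -22, 0, 20, -12, -29, -22, 0, 20, -12, -29, -22, 0, 20, -12, -29, -22, 0, 20, -12, -29, -22, 0, 20, -12, -29, -22, 0, 20, -12, -29, -22, 0, 20]
}}

```text
clock: 8.77
eef_pos: [0.2772, 0.5852, 0.3344]
tool_rot: [[-0.986, 0.13, 0.105], [0.167, 0.777, 0.606], [-0.003, 0.615, -0.788]]
force: [1.3, -0.7, 1.8]
gripper_width: 0.0199
gripper_force: 0.0
```

>>> {"op": "move_arm", "data": {
  "steps": [-12, -29, -22, 0, 20, -12, -29, -22, 0, 20, -12, -29, -22, 0, 20, -12, -29, -22, 0, 20, -12, -29, -22, 0, 20, -12, -29, -22, 0, 20, -12, -29, -22, 0, 20, -12, -29, -22, 0, 20]
}}

```text
clock: 9.43
eef_pos: [0.3112, 0.3587, 0.3325]
tool_rot: [[-0.985, 0.138, 0.101], [0.171, 0.784, 0.596], [0.003, 0.605, -0.796]]
force: [0.1, 0.3, 0.7]
gripper_width: 0.0195
gripper_force: 0.0
```

```bash
python3 st.py
```

```text
q [-1.628 -0.386  0.781  2.225 -0.13   0.647  0.672] start xyz mm [148.7 246.5 332.5] clk 9.43
tool in start
 [[ 0.021  0.796  0.605]
 [ 1.    -0.018 -0.01 ]
 [ 0.003  0.605 -0.796]] lean 37.2 F [ 0.3 -0.   0.7]
```

Joint 2 is near its limit, so swing outward (−y of start) before going further back.

>>> {"op": "move_arm", "data": {
  "steps": [-30, 0, 0, 0, 20, -38, 0, 0, 0, 20, -38, 0, 0, 0, 20, -38, 0, 0, 0, 20, -38, 0, 0, 0, 20, -38, -10, -8, 0, 20, -30, -20, -15, 0, 20, -20, -24, -18, 0, 20]
}}

```text
clock: 10.1
eef_pos: [0.4773, 0.2669, 0.3287]
tool_rot: [[-0.985, 0.152, 0.081], [0.171, 0.805, 0.568], [0.022, 0.573, -0.819]]
force: [0.2, -0.7, 0.5]
gripper_width: 0.02
gripper_force: 0.0
```

```bash
python3 st.py
```

```text
q [-1.39   0.133  1.239  1.971 -0.823  1.081  1.614] start xyz mm [ 82.8  68.5 328.7] clk 10.1
tool in start
 [[ 0.021  0.819  0.573]
 [ 1.    -0.03   0.005]
 [ 0.022  0.573 -0.819]] lean 35.0 F [-0.7 -0.4  0.5]
```

>>> {"op": "move_arm", "data": {
  "steps": [-10, -25, -18, 0, 20, -10, -25, -18, 0, 20, -10, -25, -18, 0, 20, -10, -25, -18, 0, 20]
}}

```text
clock: 10.43
eef_pos: [0.4946, 0.1358, 0.3303]
tool_rot: [[-0.984, 0.155, 0.083], [0.175, 0.803, 0.57], [0.022, 0.575, -0.818]]
force: [-0.1, 1.2, -0.6]
gripper_width: 0.0202
gripper_force: 0.0
```

```bash
python3 st.py
```

```text
q [-1.07   0.181  1.236  1.948 -0.831  1.275  1.863] start xyz mm [-44.2  31.7 330.3] clk 10.43
tool in start
 [[ 0.025  0.817  0.576]
 [ 0.999 -0.033  0.004]
 [ 0.022  0.575 -0.818]] lean 35.1 F [ 1.2  0.3 -0.6]
```

>>> {"op": "move_arm", "data": {
  "steps": [0, -25, -18, 0, 20, 0, -25, -18, 0, 20, 0, -25, -18, 0, 20, 0, -25, -18, 0, 20, 0, -25, -18, 0, 20, 0, -25, -18, 0, 20, 0, 0, 0, -0.12, 20, 0, 0, 0, -0.12, 20]
}}

```text
clock: 11.1
eef_pos: [0.4622, -0.0467, 0.3323]
tool_rot: [[-0.993, -0.085, 0.085], [-0.022, 0.823, 0.567], [-0.118, 0.561, -0.819]]
force: [-0.4, 0.2, -0.6]
gripper_width: 0.0203
gripper_force: 0.0
```

>>> {"op": "move_arm", "data": {
  "steps": [0, 0, 0, -0.12, 20, 0, 0, 0, -0.12, 20, 0, 0, 0, -0.12, 20, 0, 0, 0, -0.12, 20, 0, 0, 0, -0.12, 20, 0, 0, 0, -0.12, 20, 0, 0, 0, -0.12, 20, 0, 0, 0, -0.12, 20]
}}

```text
clock: 11.77
eef_pos: [0.462, -0.0477, 0.3209]
tool_rot: [[-0.835, -0.547, 0.06], [-0.418, 0.701, 0.579], [-0.359, 0.458, -0.813]]
force: [0.5, 0.4, -0.2]
gripper_width: 0.0202
gripper_force: 0.0
```

```bash
python3 st.py
```

```text
q [ 2.000e-03  1.600e-01  4.680e-01  1.885e+00 -6.550e-01  1.413e+00
  2.812e+00] start xyz mm [-230.5   36.4  320.9] clk 11.77
tool in start
 [[-0.538  0.61   0.581]
 [ 0.763  0.646  0.027]
 [-0.359  0.458 -0.813]] lean 35.6 F [ 0.5 -0.4 -0.2]
```

Negative turns drive joint 7 up to its limit, so I'll go the other way, to +90°.

>>> {"op": "move_arm", "data": {
  "steps": [0, 0, 0, 0.12, 20, 0, 0, 0, 0.12, 20, 0, 0, 0, 0.12, 20, 0, 0, 0, 0.12, 20, 0, 0, 0, 0.12, 20, 0, 0, 0, 0.12, 20, 0, 0, 0, 0.12, 20, 0, 0, 0, 0.12, 20]
}}

```text
clock: 12.43
eef_pos: [0.462, -0.0478, 0.3208]
tool_rot: [[-0.924, 0.377, 0.06], [0.34, 0.741, 0.579], [0.173, 0.555, -0.813]]
force: [-0.6, -0.3, 0.5]
gripper_width: 0.0202
gripper_force: 0.0
```

>>> {"op": "move_arm", "data": {
  "steps": [0, 0, 0, 0.12, 20, 0, 0, 0, 0.12, 20, 0, 0, 0, 0.12, 20, 0, 0, 0, 0.12, 20, 0, 0, 0, 0.12, 20, 0, 0, 0, 0.12, 20, 0, 0, 0, 0.12, 20, 0, 0, 0, 0.12, 20]
}}

```text
clock: 13.1
eef_pos: [0.462, -0.0478, 0.3208]
tool_rot: [[-0.222, 0.973, 0.06], [0.802, 0.147, 0.579], [0.554, 0.177, -0.813]]
force: [0.2, 0.6, 0.5]
gripper_width: 0.0197
gripper_force: 0.0
```

```bash
python3 st.py
```

```text
q [-0.146  0.173  0.638  1.889 -0.677  1.431  0.911] start xyz mm [-230.6   36.4  320.8] clk 13.1
tool in start
 [[ 0.76   0.291  0.581]
 [ 0.34  -0.94   0.027]
 [ 0.554  0.177 -0.813]] lean 35.6 F [ 0.6 -0.2  0.5]
```

>>> {"op": "move_arm", "data": {
  "steps": [0, 0, 0, 0.122, 20, 0, 0, 0, 0.122, 20, 0, 0, 0, 0.122, 20, -38, 3, 2, 0, 20, -38, 3, 2, 0, 20, -38, 3, 2, 0, 20, -38, 3, 2, 0, 20, -38, 3, 2, 0, 20]
}}

```text
clock: 13.77
eef_pos: [0.4513, -0.1979, 0.2005]
tool_rot: [[0.135, 0.989, 0.06], [0.803, -0.144, 0.579], [0.581, -0.03, -0.813]]
force: [0.6, 0.4, 0.1]
gripper_width: 0.0203
gripper_force: 0.0
```

```bash
python3 st.py
```

```text
q [ 0.13   0.51   0.707  1.83  -0.768  1.47   0.994] start xyz mm [-380.6   24.4  200.5] clk 13.77
tool in start
 [[ 0.814  0.006  0.581]
 [-0.013 -1.     0.028]
 [ 0.581 -0.03  -0.813]] lean 35.6 F [ 0.5 -0.5  0.1]
```

>>> {"op": "move_arm", "data": {
  "steps": [-37, 5, 4, 0, 20, -37, 5, 4, 0, 20, -37, 5, 4, 0, 20, -37, 5, 4, 0, 20, -15, 0, 20, 0, 20, -10, 0, 14, 0, 20, 0, 0, 0, 0, 20]
}}

```text
clock: 14.35
eef_pos: [0.4497, -0.308, 0.0567]
tool_rot: [[0.138, 0.989, 0.056], [0.801, -0.145, 0.581], [0.583, -0.035, -0.812]]
force: [-0.7, 0.8, -0.4]
gripper_width: 0.0202
gripper_force: 0.0
```

```bash
python3 st.py
```

```text
q [ 0.367  0.844  0.634  1.681 -0.862  1.426  1.228] start xyz mm [-489.6    9.4   56.7] clk 14.35
tool in start
 [[ 0.813  0.005  0.583]
 [-0.016 -0.999  0.031]
 [ 0.583 -0.035 -0.812]] lean 35.7 F [ 0.7  0.8 -0.4]
```

>>> {"op": "move_arm", "data": {
  "steps": [-8, 6, 11, 0, 20, -8, 0, 11, 0, 20, 0, 0, 0, 0, 20]
}}

```text
clock: 14.6
eef_pos: [0.4559, -0.3089, 0.0306]
tool_rot: [[0.135, 0.989, 0.057], [0.802, -0.143, 0.58], [0.582, -0.033, -0.813]]
force: [0.2, 1.1, -0.5]
gripper_width: 0.0201
gripper_force: 0.0
```

Run:
```python
exec(open("st.py").read())
grab("top","t3"); grab("wrist","w3")
a=cv2.imread("pics/t3.png")[185:300,270:430]; w=cv2.imread("pics/w3.png")
a=cv2.resize(a,(557,400),interpolation=3); w=cv2.resize(w,(240,180))
o=np.zeros((400,800,3),np.uint8); o[:,:557]=a; o[:180,560:]=w; cv2.imwrite("pics/c6.png",o)
```

```text
q [ 0.376  0.887  0.616  1.67  -0.886  1.399  1.245] start xyz mm [-489.7    3.1   30.6] clk 14.6
tool in start
 [[ 0.813  0.007  0.582]
 [-0.013 -0.999  0.03 ]
 [ 0.582 -0.033 -0.813]] lean 35.7 F [ 1.2 -0.  -0.5]
```

View pics/c6.png

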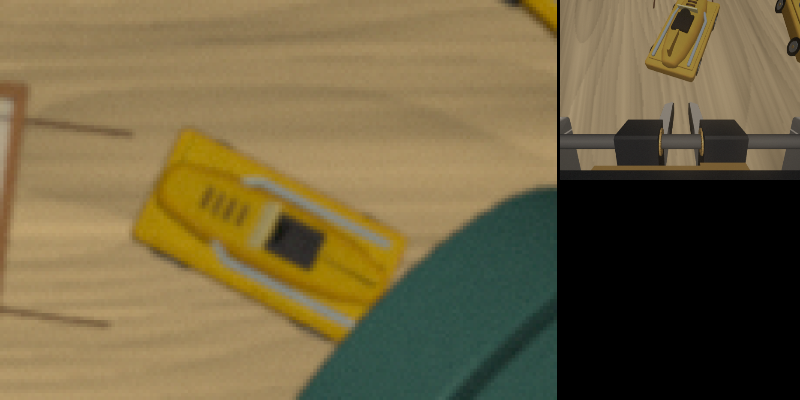

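Boom and lane lines are unchanged. The arm hides the tail from the top camera, but the wrist view shows both fingertips right behind the car's tail, which is skewed as measured. I'll measure the car numerically by yellow mask plus depth.

```bash
cat > carpose.py <<'E'
from fit import *
import sys
p=np.load("start.npy"); c,s=np.cos(p[2]),np.sin(p[2])
def pose(n,f,lo=.012,hi=.03):
    im,d=grab(n,f); z=np.load(f"pics/{f}.npz"); h=cv2.cvtColor(im,cv2.COLOR_BGR2HSV)
    m=(h[...,0]>17)&(h[...,0]<32)&(h[...,1]>190)&(h[...,2]>60)&(d>0)
    v,u=np.nonzero(m); k=d[v,u]; r=np.linalg.inv(z["K"])@np.array([u,v,np.ones_like(u)])*k
    W=(z["R"].T@(r-z["t"][:,None])).T; a=W[:,:2]-p[:2]
    S=np.c_[a@[c,s],a@[-s,c],W[:,2]]*1000
    S=S[(S[:,0]>-520)&(S[:,0]<10)&(abs(S[:,1])<100)&(S[:,2]>8)&(S[:,2]<75)]
    if len(S)<50: print(n,"few",len(S)); return
    r=cv2.minAreaRect(S[:,:2].astype(np.float32)); print(n,len(S),"ctr",np.round(r[0],1),"size",np.round(r[1],1),"ang",round(r[2],1),"x",S[:,0].min().round(1),S[:,0].max().round(1),"y",S[:,1].min().round(1),S[:,1].max().round(1))
    return S
if __name__=="__main__":
    for n in ("wrist","scene"): pose(n,n[0]+sys.argv[1])
E
python3 carpose.py a
```

```text
wrist few 1
scene 1422 ctr [-350.7   -8. ] size [ 75.3 154.1] ang 70.2 x -433.8 -267.9 y -65.6 53.0
```

>>> {"op": "move_arm", "data": {
  "steps": [13, 0, 9.3, 0, 20, 9, 0, 6.4, 0, 20, 7, 0, 5, 0, 20, 7, 0, 5, 0, 20, 7, 0, 5, 0, 20, 7, 0, 5, 0, 20, 7, 0, 5, 0, 20, 0, 0, 0, 0, 20]
}}

```text
clock: 15.47
eef_pos: [0.4662, -0.239, 0.0322]
tool_rot: [[0.135, 0.989, 0.058], [0.802, -0.143, 0.58], [0.582, -0.032, -0.813]]
force: [0.6, 0.7, 0.1]
gripper_width: 0.0199
gripper_force: 0.0
```

```bash
sed -i 's/h\[...,0\]>17)&(h\[...,0\]<32)&(h\[...,1\]>190/h[...,0]>14)\&(h[...,0]<34)\&(h[...,1]>170/' carpose.py; python3 st.py; python3 carpose.py b; python3 -c "
import cv2;h=cv2.cvtColor(cv2.imread('pics/wb.png'),cv2.COLOR_BGR2HSV);print(h[5:120:15,280])"
```

```text
q [ 0.273  0.825  0.599  1.787 -0.921  1.324  1.214] start xyz mm [-419.     3.5   32.2] clk 15.47
tool in start
 [[ 0.813  0.007  0.582]
 [-0.013 -0.999  0.03 ]
 [ 0.582 -0.032 -0.813]] lean 35.7 F [ 0.8 -0.5  0.1]
wrist 3329 ctr [-319.4    3. ] size [ 78.2 150.9] ang 72.5 x -398.2 -242.1 y -56.4 61.7
scene 1531 ctr [-272.3  -16.2] size [ 79.6 244.2] ang 73.0 x -397.6 -161.3 y -70.9 55.8
[[ 19  83 160]
 [ 19  81 166]
 [ 22 163 156]
 [ 21 169 151]
 [ 22 135  72]
 [ 18  92  50]
 [ 18  78  49]
 [ 19  91  53]]
```

```bash
cat > roof.py <<'E'
from fit import *
p=np.load("start.npy"); c,s=np.cos(p[2]),np.sin(p[2])
def cloud(f):
    z=np.load(f"pics/{f}.npz"); d=z["d"]; v,u=np.nonzero(d>0); k=d[v,u]
    W=(z["R"].T@(np.linalg.inv(z["K"])@np.array([u,v,np.ones_like(u)])*k-z["t"][:,None])).T; a=W[:,:2]-p[:2]
    return np.c_[a@[c,s],a@[-s,c],W[:,2]]*1000,u,v
if __name__=="__main__":
    import sys
    for f in sys.argv[1:]:
        S,u,v=cloud(f)
        for x0 in range(-200,-20,20):
            q=S[(S[:,2]>70)&(S[:,2]<95)&(S[:,0]>x0)&(S[:,0]<x0+20)&(abs(S[:,1])<95)]
            if len(q)>10: print(f,x0,len(q),np.percentile(q[:,1],[1,99]).round(1),np.percentile(q[:,0],[1]).round(1),"z",np.median(q[:,2]).round(1))
E
python3 roof.py t3 wb sb
```

```text
t3 -200 325 [-69.7  71.4] [-189.7] z 84.1
t3 -180 655 [-69.7  71.1] [-179.9] z 84.2
t3 -160 650 [-70.5  71.1] [-159.8] z 84.1
t3 -140 649 [-69.8  71.2] [-139.7] z 84.1
t3 -120 639 [-70.   70.7] [-119.7] z 84.2
t3 -100 649 [-69.8  70.9] [-99.8] z 84.2
t3 -80 639 [-70.1  70.9] [-79.8] z 84.2
t3 -60 645 [-70.3  70.8] [-59.9] z 84.1
t3 -40 202 [-70.3  71. ] [-39.9] z 84.9
sb -200 226 [-70.3  71.2] [-188.2] z 85.8
sb -180 465 [-70.5  72.3] [-179.8] z 85.8
sb -160 464 [-70.7  71.8] [-159.8] z 85.7
sb -140 452 [-70.3  71.7] [-139.8] z 85.5
sb -120 458 [-70.7  72.2] [-119.8] z 85.8
sb -100 439 [-70.1  71.6] [-99.5] z 85.9
sb -80 439 [-70.4  72.7] [-79.7] z 85.7
sb -60 440 [-70.5  72.5] [-59.8] z 85.6
sb -40 222 [-71.5  70.8] [-39.9] z 86.7
```

Run:
```python
from roof import *
for f in ("t0","s0","wb","sb","w3"):
    S,u,v=cloud(f); h=cv2.cvtColor(cv2.imread(f"pics/{f}.png"),cv2.COLOR_BGR2HSV)[v,u]
    # everything standing above the counter near the car, any colour
    m=(S[:,2]>10)&(S[:,2]<72)&(S[:,0]>-460)&(S[:,0]<-196)&(abs(S[:,1])<85)&(h[:,1]>110)&(h[:,0]>14)&(h[:,0]<34)
    if m.sum()<100: print(f,"few"); continue
    r=cv2.minAreaRect(S[m,:2].astype(np.float32)); print(f,m.sum(),[np.round(x,1) for x in r])
```

```text
t0 2287 [array([-352.3,   -4.1]), array([ 82.3, 160.4]), np.float64(70.3)]
s0 1877 [array([-350.6,   -3. ]), array([ 84.2, 161.1]), np.float64(70.5)]
wb 19825 [array([-316.3,    2. ]), array([ 82.2, 161.9]), np.float64(72.0)]
sb 1860 [array([-3.136e+02,  3.000e-01]), array([ 84.6, 160.4]), np.float64(72.0)]
w3 16657 [array([-352.4,   -1.4]), array([ 81.8, 159.8]), np.float64(70.4)]
```

The lane frame checks out (roof ±71 mm, mouth at −190 in both cameras). The car is at (−315, +1, −18°) and straightening slowly. I'll press the tail's left side towards −y with closed fingers to take out most of the yaw.

>>> {"op": "move_arm", "data": {
  "steps": [-20, 0, -14.5, 0, 0, 0, -40, 0, 0, 0, 0, -40, 0, 0, 0, 29.7, 0, 21.2, 0, 0, 29.7, 0, 21.2, 0, 0, 0, 0, 0, 0, 0]
}}

```text
clock: 16.07
eef_pos: [0.3937, -0.1763, 0.035]
tool_rot: [[0.134, 0.989, 0.057], [0.8, -0.142, 0.583], [0.584, -0.033, -0.811]]
force: [1.2, 1.2, -0.4]
gripper_width: 0.0006
gripper_force: 0.0
```

```bash
cat > see.py <<'E'
exec(open("st.py").read())
from roof import cloud
import sys
for n in sys.argv[2:] or ("wrist","scene"):
    f=n[0]+sys.argv[1]; grab(n,f)
    S,u,v=cloud(f); h=cv2.cvtColor(cv2.imread(f"pics/{f}.png"),cv2.COLOR_BGR2HSV)[v,u]
    m=(S[:,2]>10)&(S[:,2]<72)&(S[:,0]>-460)&(S[:,0]<-196)&(abs(S[:,1])<85)&(h[:,1]>110)&(h[:,0]>14)&(h[:,0]<34)
    r=cv2.minAreaRect(S[m,:2].astype(np.float32)); print(f,m.sum(),[np.round(x,1) for x in r])
E
python3 see.py c
```

```text
q [ 0.222  0.713  0.611  2.029 -0.921  1.221  1.3  ] start xyz mm [-367.8   84.6   35. ] clk 16.07
tool in start
 [[ 0.811  0.008  0.584]
 [-0.013 -0.999  0.032]
 [ 0.584 -0.033 -0.811]] lean 35.8 F [ 1.4 -1.  -0.4]
wc 24332 [array([-315.1,    2.6]), array([ 81.7, 159.3]), np.float64(72.2)]
sc 1855 [array([-3.138e+02, -3.000e-01]), array([ 84.1, 160.4]), np.float64(71.8)]
```

>>> {"op": "move_arm", "data": {
  "steps": [-2.5, 4, 3.5, 0, 0, 0, 6, 0, 0, 0, 0, 6, 0, 0, 0, 0, 6, 0, 0, 0, 0, 6, 0, 0, 0, 0, 4, 0, 0, 0, 0, 0, 0, 0, 0]
}}

```text
clock: 16.75
eef_pos: [0.426, -0.1863, 0.0294]
tool_rot: [[0.135, 0.989, 0.058], [0.803, -0.144, 0.579], [0.581, -0.032, -0.813]]
force: [0.3, 0.1, 0.4]
gripper_width: 0.0001
gripper_force: 0.0
```

```bash
python3 see.py d
```

```text
q [ 0.218  0.751  0.598  1.957 -0.938  1.238  1.261] start xyz mm [-373.    51.1   29.4] clk 16.75
tool in start
 [[ 0.814  0.006  0.581]
 [-0.013 -0.999  0.029]
 [ 0.581 -0.032 -0.813]] lean 35.6 F [ 0.2 -0.3  0.4]
wd 24843 [array([-310.9,  -10.1]), array([ 81.8, 161.3]), np.float64(82.7)]
sd 1881 [array([-308.5,  -12.3]), array([ 85.6, 160.3]), np.float64(81.4)]
```

Yaw is now −8° and the centre is at y ≈ −11. A press on the nose's right side towards +y mends both, so cross over the car.

>>> {"op": "move_arm", "data": {
  "steps": [0, -8, 0, 0, 0, 17.4, 0, -24.4, 0, 0, 17.4, 0, -24.4, 0, 0, 17.4, 0, -24.4, 0, 0, 18.4, 29, 13.1, 0, 0, 18.4, 29, 13.1, 0, 0, 18.4, 29, 13.1, 0, 0, 18.4, 29, 13.1, 0, 0]
}}

```text
clock: 17.52
eef_pos: [0.5486, -0.1119, 0.1164]
tool_rot: [[0.137, 0.989, 0.059], [0.802, -0.145, 0.579], [0.582, -0.032, -0.813]]
force: [0.6, -0.8, -0.4]
gripper_width: 0.0004
gripper_force: 0.0
```

>>> {"op": "move_arm", "data": {
  "steps": [18.4, 29, 13.1, 0, 0, 0, 0, 0, 0, 0]
}}

```text
clock: 17.68
eef_pos: [0.5835, -0.0895, 0.115]
tool_rot: [[0.13, 0.99, 0.056], [0.802, -0.138, 0.581], [0.583, -0.031, -0.812]]
force: [-0.3, 0.6, -0.4]
gripper_width: 0.0003
gripper_force: 0.0
```

```bash
python3 see.py e
```

```text
q [-0.012  0.693  0.577  1.738 -0.967  1.314  0.87 ] start xyz mm [-253.6  -90.   115. ] clk 17.68
tool in start
 [[ 0.812  0.012  0.583]
 [-0.008 -0.999  0.032]
 [ 0.583 -0.031 -0.812]] lean 35.7 F [ 0.6  0.4 -0.4]
we 3761 [array([-280.8,  -14.3]), array([ 80.8, 101.3]), np.float64(82.5)]
se 660 [array([-308.3,  -11.8]), array([ 84.6, 160.2]), np.float64(82.2)]
```

>>> {"op": "move_arm", "data": {
  "steps": [-16.1, 0, 22.5, 0, 0, -16.1, 0, 22.5, 0, 0, -16.1, 0, 22.5, 0, 0, 0, -8, 0, 0, 0, 0, -7, 0, 0, 0, 0, -6, 0, 0, 0, 0, -4, 0, 0, 0, 0, 0, 0, 0, 0]
}}

```text
clock: 18.45
eef_pos: [0.5521, -0.0912, 0.0346]
tool_rot: [[0.136, 0.989, 0.06], [0.802, -0.146, 0.579], [0.581, -0.03, -0.813]]
force: [1.0, -1.0, 0.1]
gripper_width: 0.0004
gripper_force: 0.0
```

```bash
python3 see.py f
```

```text
q [ 0.028  0.778  0.535  1.829 -1.04   1.207  1.017] start xyz mm [-260.   -59.3   34.6] clk 18.45
tool in start
 [[ 0.814  0.005  0.581]
 [-0.014 -1.     0.027]
 [ 0.581 -0.03  -0.813]] lean 35.6 F [-0.9 -1.2  0.1]
wf 10930 [array([-274.7,   -5. ]), array([91.3, 82.1]), np.float64(0.7)]
sf 660 [array([-307.4,   -5.4]), array([ 84.4, 160.2]), np.float64(88.3)]
```

>>> {"op": "move_arm", "data": {
  "steps": [0, -2, 0, 0, 0, 0, 4, 0, 0, 0, -22.4, 0, -16, 0, 0, -22.4, 0, -16, 0, 0, 0, -4, 0, 0, 0, 0, -4, 0, 0, 0, 0, 0, 0, 0, 0]
}}

```text
clock: 19.13
eef_pos: [0.5382, -0.1441, 0.0331]
tool_rot: [[0.137, 0.989, 0.058], [0.802, -0.145, 0.579], [0.581, -0.032, -0.813]]
force: [-0.0, -0.3, -0.7]
gripper_width: 0.0006
gripper_force: 0.0
```

```bash
python3 see.py g
```

```text
q [ 0.107  0.806  0.557  1.79  -1.004  1.259  1.066] start xyz mm [-314.4  -53.4   33.1] clk 19.13
tool in start
 [[ 0.813  0.005  0.582]
 [-0.015 -0.999  0.029]
 [ 0.581 -0.032 -0.813]] lean 35.6 F [-0.3 -0.  -0.7]
wg 17418 [array([-301.3,    1. ]), array([147.8,  81.9]), np.float64(0.2)]
sg 1069 [array([-301.4,   -0.4]), array([151.9,  83.5]), np.float64(0.2)]
```

Car is now straight (0.2°) and central (y ≈ 0). Go round behind the tail, raised a little, then open the fingers to make the bar.

>>> {"op": "move_arm", "data": {
  "steps": [0, 12, 0, 0, 0, 8.7, 0, -12.2, 0, 0, -30, 0, -21.5, 0, 0, -30, 0, -21.5, 0, 0, -30, 0, -21.5, 0, 0, 0, -32, 0, 0, 30, 0, -33, 0, 0, 40, -8.7, 0, 12.2, 0, 40]
}}

```text
clock: 19.9
eef_pos: [0.4661, -0.2475, 0.0376]
tool_rot: [[0.139, 0.988, 0.061], [0.803, -0.149, 0.578], [0.58, -0.032, -0.814]]
force: [0.3, -0.5, -0.0]
gripper_width: 0.0171
gripper_force: 0.0
```

>>> {"op": "move_arm", "data": {
  "steps": [0, 0, 0, 0, 40, 0, 0, 0, 0, 40]
}}

```text
clock: 20.07
eef_pos: [0.4708, -0.2456, 0.0357]
tool_rot: [[0.135, 0.989, 0.058], [0.802, -0.144, 0.58], [0.582, -0.032, -0.813]]
force: [-0.1, -0.1, -0.4]
gripper_width: 0.0303
gripper_force: 0.0
```

```bash
python3 see.py h
```

```text
q [ 0.273  0.831  0.609  1.767 -0.921  1.341  1.208] start xyz mm [-424.9   -2.    35.7] clk 20.07
tool in start
 [[ 0.813  0.006  0.582]
 [-0.013 -0.999  0.03 ]
 [ 0.582 -0.032 -0.813]] lean 35.6 F [-0.2  0.1 -0.4]
wh 18276 [array([-307.4,    1.5]), array([159.9,  80.9]), np.float64(0.3)]
sh 1849 [array([-305.6,   -1. ]), array([160.1,  83.5]), np.float64(0.5)]
```

>>> {"op": "move_arm", "data": {
  "steps": [-2.5, -2, 3.5, 0.007, 40, 0, 0, 0, 0, 40, 12.2, 0.1, 8.7, 0, 40, 12.2, 0.1, 8.7, 0, 40, 10, 0.1, 7.1, 0, 40, 10, 0.1, 7.1, 0, 40, 10, 0.1, 7.1, 0, 40, 10, 0.1, 7.1, 0, 40]
}}

```text
clock: 20.83
eef_pos: [0.4807, -0.1665, 0.031]
tool_rot: [[0.143, 0.988, 0.058], [0.801, -0.15, 0.579], [0.581, -0.036, -0.813]]
force: [0.5, -0.2, 0.2]
gripper_width: 0.0401
gripper_force: 0.3
```

```bash
sed -i 's/S\[:,0\]<-196/S[:,0]<-100/; s/S\[:,2\]<72/S[:,2]<69/' see.py; python3 see.py i
```

```text
q [ 0.157  0.777  0.581  1.881 -0.976  1.25   1.161] start xyz mm [-345.1   -0.    31. ] clk 20.83
tool in start
 [[ 0.814  0.     0.581]
 [-0.021 -0.999  0.029]
 [ 0.581 -0.036 -0.813]] lean 35.6 F [-0.1 -0.5  0.2]
wi 20798 [array([-247.4,    3.7]), array([144.4, 187.4]), np.float64(89.6)]
si 1684 [array([-215.2,   -7.9]), array([104. , 226.9]), np.float64(79.7)]
```

```bash
sed -i 's/S\[:,0\]<-100/S[:,0]<-200/' see.py; python3 see.py j
```

```text
q [ 0.156  0.777  0.58   1.881 -0.975  1.25   1.162] start xyz mm [-344.    -0.    31.2] clk 20.93
tool in start
 [[ 0.813  0.002  0.582]
 [-0.019 -0.999  0.03 ]
 [ 0.582 -0.036 -0.812]] lean 35.7 F [-1.1 -0.9 -0.1]
wj 18235 [array([-268.6,    0.4]), array([137.2,  80.7]), np.float64(0.0)]
sj 1375 [array([-262.1,   -1.3]), array([ 84.9, 124. ]), np.float64(89.9)]
```

Straight (0.0°) and central (0.4 mm) with the nose at the mouth. Keep pushing.

>>> {"op": "move_arm", "data": {
  "steps": [8.1, 0, 5.8, 0, 40, 8.1, 0, 5.8, 0, 40, 8.1, 0, 5.8, 0, 40, 8.1, 0, 5.8, 0, 40, 8.1, 0, 5.8, 0, 40, 8.1, 0, 5.8, 0, 40, 8.1, 0, 5.8, 0, 40, 0, 0, 0, 0, 40]
}}

```text
clock: 21.7
eef_pos: [0.4912, -0.0965, 0.031]
tool_rot: [[0.141, 0.988, 0.057], [0.801, -0.148, 0.58], [0.582, -0.036, -0.812]]
force: [0.4, 0.1, 0.1]
gripper_width: 0.0401
gripper_force: 0.0
```

```bash
python3 see.py k
```

```text
q [ 0.052  0.732  0.549  1.956 -1.028  1.177  1.11 ] start xyz mm [-2.743e+02  2.000e-01  3.100e+01] clk 21.7
tool in start
 [[ 0.813  0.002  0.582]
 [-0.019 -0.999  0.031]
 [ 0.582 -0.036 -0.812]] lean 35.7 F [ 0.2 -0.4  0.1]
wk 12430 [array([-233.6,    0.4]), array([80.6, 67.3]), np.float64(90.0)]
sk 692 [array([-228.3,   -0.9]), array([55.7, 84.4]), np.float64(0.9)]
```

>>> {"op": "move_arm", "data": {
  "steps": [8.1, 0, 5.8, 0, 40, 8.1, 0, 5.8, 0, 40, 8.1, 0, 5.8, 0, 40, 8.1, 0, 5.8, 0, 40, 8.1, 0, 5.8, 0, 40, 8.1, 0, 5.8, 0, 40, 8.1, 0, 5.8, 0, 40, 0, 0, 0, 0, 40]
}}

```text
clock: 22.47
eef_pos: [0.5016, -0.0275, 0.0309]
tool_rot: [[0.141, 0.988, 0.057], [0.801, -0.148, 0.58], [0.582, -0.036, -0.812]]
force: [0.5, 0.2, -0.2]
gripper_width: 0.0401
gripper_force: 0.0
```

```bash
python3 see.py l
```

```text
q [-0.05   0.695  0.508  2.01  -1.085  1.102  1.048] start xyz mm [-2.046e+02  2.000e-01  3.090e+01] clk 22.47
tool in start
 [[ 0.813  0.002  0.582]
 [-0.019 -0.999  0.031]
 [ 0.582 -0.036 -0.812]] lean 35.7 F [ 0.3 -0.5 -0.2]
wl 0 [array([0., 0.]), array([0., 0.]), np.float64(0.0)]
sl 0 [array([0., 0.]), array([0., 0.]), np.float64(0.0)]
```

>>> {"op": "move_arm", "data": {
  "steps": [4.1, 0, 2.9, 0, 40, 4.1, 0, 2.9, 0, 40, 4.1, 0, 2.9, 0, 40, 4.1, 0, 2.9, 0, 40, 1.6, 0, 1.2, 0, 40, 0, 0, 0, 0, 40, 0, 0, 0, 0, 40]
}}

```text
clock: 23.15
eef_pos: [0.5048, -0.0081, 0.0309]
tool_rot: [[0.143, 0.988, 0.058], [0.801, -0.15, 0.579], [0.581, -0.036, -0.813]]
force: [-0.1, 1.1, -0.9]
gripper_width: 0.0403
gripper_force: 0.0
```

```bash
python3 st.py
```

```text
q [-0.077  0.684  0.493  2.022 -1.102  1.078  1.027] start xyz mm [-185.    -0.    30.9] clk 23.15
tool in start
 [[ 0.814 -0.     0.581]
 [-0.021 -0.999  0.029]
 [ 0.581 -0.036 -0.813]] lean 35.6 F [ 1.1  0.3 -0.9]
```

>>> {"op": "move_arm", "data": {
  "steps": [1.2, 0, 0.9, 0, 40, 0, 0, 0, 0, 40]
}}

```text
clock: 23.32
eef_pos: [0.5051, -0.0068, 0.0308]
tool_rot: [[0.143, 0.988, 0.059], [0.801, -0.15, 0.579], [0.581, -0.036, -0.813]]
force: [-0.1, -0.3, 0.9]
gripper_width: 0.0401
gripper_force: 0.3
```

>>> {"op": "move_arm", "data": {
  "steps": [1.2, 0, 0.9, 0, 40, 0, 0, 0, 0, 40]
}}

```text
clock: 23.48
eef_pos: [0.5053, -0.0052, 0.0308]
tool_rot: [[0.143, 0.988, 0.059], [0.801, -0.15, 0.579], [0.581, -0.036, -0.813]]
force: [0.0, -0.7, -0.7]
gripper_width: 0.0404
gripper_force: 0.5
```

```bash
python3 st.py
python3 - <<'E'
from roof import *
for n,f in(("scene","sm"),("top","tm"),("wrist","wm")):
    im,_=grab(n,f); S,u,v=cloud(f); h=cv2.cvtColor(im,cv2.COLOR_BGR2HSV)[v,u]
    m=(S[:,0]>-30)&(S[:,0]<25)&(abs(S[:,1])<50)&(S[:,2]>8)&(S[:,2]<60); 
    b=m&(h[:,1]<80); y=m&(h[:,1]>130)&(h[:,0]>14)&(h[:,0]<34)
    print(f,"boom n",b.sum(),np.percentile(S[b],[2,50,98],axis=0).round(1).tolist() if b.any() else "", "car n",y.sum(),np.percentile(S[y],[2,98],axis=0).round(1).tolist() if y.any() else "")
a=cv2.imread("pics/sm.png")[90:220,230:380]; b=cv2.imread("pics/wm.png")[:300]
o=np.hstack([cv2.resize(a,(346,300),interpolation=3),cv2.resize(b,(440,236)) if 0 else cv2.resize(b,(450,300))]); cv2.imwrite("pics/c7.png",o)
E
```

```text
q [-0.081  0.683  0.49   2.024 -1.104  1.074  1.024] start xyz mm [-182.    -0.    30.8] clk 23.48
tool in start
 [[ 0.814 -0.     0.581]
 [-0.021 -0.999  0.029]
 [ 0.581 -0.036 -0.813]] lean 35.6 F [-0.7 -0.1 -0.7]
sm boom n 78 [[1.4, -49.7, 21.0], [3.3, -25.3, 39.5], [6.6, 46.7, 44.1]] car n 4 [[-13.3, -41.1, 14.6], [-10.3, -38.2, 21.1]]
tm boom n 159 [[-0.4, -46.9, 21.7], [0.8, 0.5, 36.1], [4.2, 48.2, 40.8]] car n 70 [[-14.9, -38.1, 25.6], [-6.2, 34.1, 48.9]]
wm boom n 0  car n 0
```

View pics/c7.png

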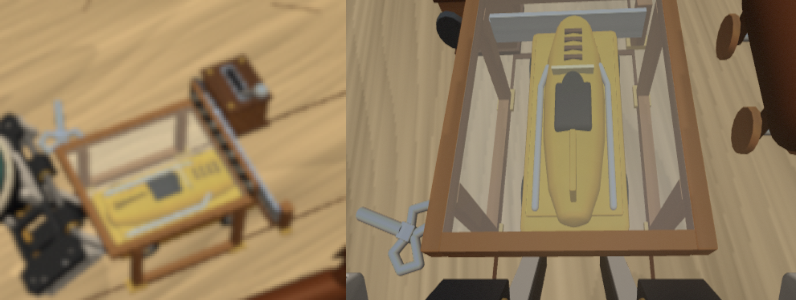

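The view shows the car straight and midway between the posts, its nose about 5 mm short of the boom (silver strip at (570,22) on the right). Last millimetres, watching the force.

>>> {"op": "move_arm", "data": {
  "steps": [1.2, 0, 0.9, 0, 40, 1.2, 0, 0.9, 0, 40, 0, 0, 0, 0, 40]
}}

```text
clock: 23.88
eef_pos: [0.5057, -0.002, 0.0307]
tool_rot: [[0.143, 0.988, 0.058], [0.801, -0.15, 0.579], [0.581, -0.036, -0.813]]
force: [0.1, -1.1, 0.2]
gripper_width: 0.0403
gripper_force: 0.4
```

>>> {"op": "move_arm", "data": {
  "steps": [0.8, 0, 0.6, 0, 40, 0, 0, 0, 0, 40]
}}

```text
clock: 24.05
eef_pos: [0.5059, -0.0011, 0.0307]
tool_rot: [[0.143, 0.988, 0.058], [0.801, -0.15, 0.579], [0.581, -0.036, -0.813]]
force: [0.3, -1.2, 0.4]
gripper_width: 0.0402
gripper_force: 0.5
```

>>> {"op": "move_arm", "data": {
  "steps": [0.8, 0, 0.6, 0, 40, 0, 0, 0, 0, 40]
}}

```text
clock: 24.22
eef_pos: [0.506, -0.0002, 0.0306]
tool_rot: [[0.143, 0.988, 0.058], [0.801, -0.15, 0.579], [0.581, -0.036, -0.813]]
force: [-0.6, -1.7, -0.5]
gripper_width: 0.04
gripper_force: 0.5
```

```bash
python3 st.py
```

```text
q [-0.087  0.681  0.485  2.026 -1.108  1.068  1.019] start xyz mm [-176.9    0.    30.6] clk 24.22
tool in start
 [[ 0.814 -0.     0.581]
 [-0.021 -0.999  0.029]
 [ 0.581 -0.036 -0.813]] lean 35.6 F [-1.8  0.3 -0.5]
```

>>> {"op": "move_arm", "data": {
  "steps": [0.8, 0, 0.6, 0, 40, 0, 0, 0, 0, 40]
}}

```text
clock: 24.38
eef_pos: [0.5061, 0.0008, 0.0306]
tool_rot: [[0.143, 0.988, 0.058], [0.801, -0.15, 0.579], [0.581, -0.036, -0.813]]
force: [0.1, -0.5, 0.4]
gripper_width: 0.0402
gripper_force: 0.6
```

>>> {"op": "move_arm", "data": {
  "steps": [0.7, 0, 0.5, 0, 40, 0, 0, 0, 0, 40]
}}

```text
clock: 24.55
eef_pos: [0.5063, 0.0015, 0.0306]
tool_rot: [[0.143, 0.988, 0.059], [0.801, -0.15, 0.579], [0.581, -0.036, -0.813]]
force: [-0.4, -2.0, 0.7]
gripper_width: 0.0402
gripper_force: 1.1
```

```bash
python3 st.py
python3 - <<'E'
from roof import *
im,_=grab("top","tn"); S,u,v=cloud("tn"); h=cv2.cvtColor(im,cv2.COLOR_BGR2HSV)[v,u]
m=(S[:,0]>-30)&(S[:,0]<25)&(abs(S[:,1])<50)&(S[:,2]>8)&(S[:,2]<60); y=m&(h[:,1]>130)&(h[:,0]>14)&(h[:,0]<34); b=m&(h[:,1]<80)
print(np.percentile(S[y],[2,98],axis=0).round(1).tolist(),np.percentile(S[b],[2,50,98],axis=0).round(1).tolist())
E
```

```text
q [-0.09   0.68   0.484  2.027 -1.109  1.066  1.017] start xyz mm [-175.2   -0.    30.6] clk 24.55
tool in start
 [[ 0.814 -0.     0.581]
 [-0.021 -0.999  0.029]
 [ 0.581 -0.036 -0.813]] lean 35.6 F [-2.   0.1  0.7]
[[-14.6, -40.6, 22.7], [0.6, 36.9, 50.9]] [[-0.1, -49.1, 24.6], [1.4, 2.7, 37.6], [4.4, 48.8, 40.7]]
```

>>> {"op": "move_arm", "data": {
  "steps": [0.6, 0, 0.4, 0, 40, 0, 0, 0, 0, 40]
}}

```text
clock: 24.77
eef_pos: [0.5064, 0.0019, 0.0306]
tool_rot: [[0.143, 0.988, 0.059], [0.802, -0.151, 0.579], [0.58, -0.036, -0.814]]
force: [-1.2, -4.5, 1.6]
gripper_width: 0.0399
gripper_force: 2.4
```

>>> {"op": "move_arm", "data": {
  "steps": [0, 0, 0, 0, 40]
}}

```text
clock: 24.85
eef_pos: [0.5064, 0.0018, 0.0306]
tool_rot: [[0.143, 0.988, 0.059], [0.802, -0.151, 0.579], [0.58, -0.036, -0.813]]
force: [-1.3, -4.7, 1.9]
gripper_width: 0.04
gripper_force: 2.4
```

The force has risen to about 4.8 N with the advance stopping, so the nose is on the boom. Back straight out, then check from the cameras.

>>> {"op": "move_arm", "data": {
  "steps": [-4.1, 0, -2.9, 0, 40, -8.1, 0, -5.8, 0, 40, -16.2, 0, -11.6, 0, 40, -24, 0, -17.2, 0, 40, -24, 0, -17.2, 0, 40, -24, 0, -17.2, 0, 40, -24, 0, -17.2, 0, 40, 0, 0, 0, 0, 40]
}}

```text
clock: 25.52
eef_pos: [0.482, -0.1554, 0.0307]
tool_rot: [[0.148, 0.987, 0.061], [0.802, -0.156, 0.576], [0.578, -0.036, -0.815]]
force: [0.1, -0.8, -0.9]
gripper_width: 0.04
gripper_force: 0.0
```

```bash
python3 st.py
python3 - <<'E'
from roof import *
ims=[]
for n,f in(("top","to"),("wrist","wo"),("scene","so")):
    im,_=grab(n,f); S,u,v=cloud(f); h=cv2.cvtColor(im,cv2.COLOR_BGR2HSV)[v,u]
    m=(S[:,0]>-30)&(S[:,0]<25)&(abs(S[:,1])<50)&(S[:,2]>8)&(S[:,2]<60); y=m&(h[:,1]>130)&(h[:,0]>14)&(h[:,0]<34)
    if y.sum()>5: print(f,np.percentile(S[y],[2,98],axis=0).round(1).tolist())
a=cv2.resize(cv2.imread("pics/to.png")[130:330,60:320],(400,308),interpolation=3); b=cv2.resize(cv2.imread("pics/wo.png"),(400,300))
cv2.imwrite("pics/c8.png",np.hstack([a[:300],b]))
E
```

```text
q [ 0.144  0.764  0.57   1.899 -0.981  1.228  1.147] start xyz mm [-334.     0.4   30.7] clk 25.52
tool in start
 [[ 0.816 -0.006  0.579]
 [-0.026 -0.999  0.026]
 [ 0.578 -0.036 -0.815]] lean 35.4 F [-0.8 -0.2 -0.9]
to [[-15.1, -41.0, 24.4], [0.5, 36.8, 50.7]]
so [[-13.1, -41.3, 12.2], [2.5, -36.6, 34.7]]
```

View pics/c8.png

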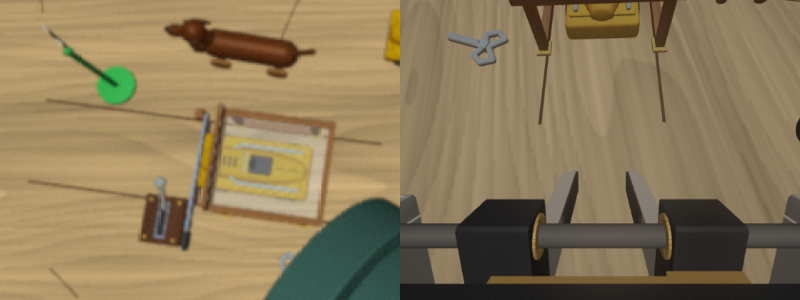

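The boom is down (205,170) with the toggle leaning towards the lane (160,183). The car's nose meets the boom; it stands straight and central, with its tail visible in the middle between the posts. The dachshund, key and flag haven't moved, and the tool is well clear and touching nothing.

```bash
python3 -c "
from workcell import job; print(job.job_done())"
```

```text
the job is handed in; nothing more can be done
None
```

I handed the job in at about 26 s of the 72 allowed: the boom is down across the lane, the yellow car stands straight in mid-lane with its nose on the boom, it was only ever pushed, and I saw no movement of the dachshund, key or flag.

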